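# Point out the canister left open, press its lid home, and show it shut

## Robot

A 6-joint arm with a two-finger parallel gripper is mounted at the origin on the work surface; the furniture and walls round the work are solid. World frame = base frame: x ahead of the robot, y to its left, z up, the work surface at z = 0. Lengths are in m, angles in degrees, forces in N, time in s.
With the tool pointing down it reaches from about 0.375 to 0.9 m from the base axis. Payload 3.1 kg.
Tool frame: the origin (TCP) lies at the very end of the fingers, on their centre line; the grasp point (between the pads) lies 19 mm behind it; z points along the fingers, y is the line along which they close (so a half turn about z gives the same grasp; the last joint's range is limited). The gripper opens to 87 mm and grips with 3 to 60 N. Pads are 19 mm wide; open, the fingers measure 117 mm over their backs; the gripper's body (75 mm by 190 mm) begins 51 mm behind the grasp point.
Start: joints at [67.065, 30.224, 82.088, -0, 67.689, -10.227], TCP at [0.137, 0.61, 0.223] pointing down, gripper open.
Joint ranges: [-176.69, 176.69], [-43.24, 126.21], [12.49, 139.97], [-82, 262], [0, 151.66], [-163.58, 163.58]. Speed limits (degrees/s): [159.86, 159.86, 180, 180, 180, 180].

## Interface

Orientations are given as a 3x3 rotation matrix whose columns are the frame's x, y, z axes.
In Python, from rig import * gives the robot as it stands.
- The arm moves only by the tool jog_arm, never from a script. Its arguments are lists of equal length, an entry for each row: "delta_pos": the shift along the world's x, y, z in cm, a list of three; "turn": the turn about the world's z in degrees; "grip": the closure, from 0 (fully open) to 1 (shut). In form: {"delta_pos": [[x, y, z], ...], "turn": [turn, ...], "grip": [grip, ...]}. A call has 1 to 12 rows; each row is the pose to reach, as a shift and turn from the pose commanded when the call began; what a row does not reach only later rows make up. A row lasts 1/8 s, in which the tool goes at most 62.5 mm and 10.7 degrees, less where a joint would pass 70% of its speed; a pose out of reach is approached as far as the arm can. A call with a gripper value outside its range is refused whole. The fingers move at their own pace and stop on an object; the grip force is fixed at half the most. Time passes only in rows, so rows that repeat a pose let the fingers close. It gives the time, the measured TCP pose, the force, the opening and the grip force at its end, in the units of the state.
- read_state(): the state, without advancing time (a new reading comes with each control period).
- capture(name): name is "side" or "top" or "wrist"; returns a dict with "color" (480x640x3 uint8, blue, green, red), "fovy" (degrees; the focal length in pixels is half the picture's height over the tangent of half this angle, whatever the lens; pixels are square), "cx", "cy" (the principal point, pixels), "camera_from_world" (4x4, takes a point from world to camera coordinates). Camera axes: x right, y up, looking along -z (the intrinsics and any distortion apply to the point x, -y, -z); pixel columns grow to the right and rows downward; lengths in m; the calibration is good to about 2 mm. A picture is of the moment at which its call begins. There is no depth.
- hand_in(): hands the job in; it is judged then, once.
The state is a dict: "time_s": time; "joint_positions": joint angles; "qvel": joint speeds; "tau": joint torques, N m; "position": TCP position; "tcp_rot": TCP orientation; "force": force on the tool from outside, world axes, zero at the start; "moment": the same for the moment, N m; "opening": opening from 0.0 (shut) to 1.0 (fully open); "grasp_force": force on a finger pad.
Only numpy, scipy, OpenCV 4.12 (cv2) and the standard library are available. Lean on these libraries where they do the work, as an engineer would, in place of code of your own. Each camera call takes 0.05 s, during which the arm holds its last target. There are 200 camera calls.

## Task

One of the three green canisters has been left with its wooden lid standing up, the white seal showing under it. Point it out first: hold your closed fingertips about 3 cm above that lid's knob, touching nothing, for two full seconds so that I can see which one you mean. Then press that lid fully home with your fingertips and finish pointing at it again from the same height, touching nothing; do not point at the other canisters, touch nothing but that one canister, and neither pull its lid up nor shift it.

Things in the scene. Friction and masses are not known exactly. Their poses are not given: they have to be found in the camera images.
- canister_1: tall green canister with a wooden lid: 102 x 102 mm square with rounded corners, body 140 mm high, loose (about 0.75 kg); origin at the centre of its underside, z up. It is not fastened to the worktop.
- canister_1_knob (a point): centre of the top of the round wooden knob on the lid of canister_1; moves with the lid. Knob 20 mm across and 18 mm high, standing on the middle of the square 98 mm lid; its top is 170 mm above the worktop when the lid is home, and higher by the lid's joint value. Site z is up.
- canister_1_lid (a joint): height of the lid of canister_1 above its seat, m: 0 fully home, 0.018 to 0.026 when left standing up, with a white band of its silicone plug showing under the wood. The seal holds it where it is left; about 5 N down on the knob slides it to a hard stop at 0. In every start this is the lid that stands up; canisters and sugar jar stand in any order.
- canister_2: tall green canister with a wooden lid: 102 x 102 mm square with rounded corners, body 140 mm high, loose (about 0.75 kg); origin at the centre of its underside, z up. It is not fastened to the worktop.
- canister_2_knob (a point): centre of the top of the round wooden knob on the lid of canister_2; moves with the lid. Knob 20 mm across and 18 mm high, standing on the middle of the square 98 mm lid; its top is 170 mm above the worktop when the lid is home, and higher by the lid's joint value. Site z is up.
- canister_2_lid (a joint): height of the lid of canister_2 above its seat, m: 0 fully home, 0.018 to 0.026 when left standing up, with a white band of its silicone plug showing under the wood. The seal holds it where it is left; about 5 N down on the knob slides it to a hard stop at 0. In every start this lid is home.
- canister_3: short green canister with a wooden lid: 102 x 102 mm square with rounded corners, body 110 mm high, loose (about 0.75 kg); origin at the centre of its underside, z up. It is not fastened to the worktop.
- canister_3_knob (a point): centre of the top of the round wooden knob on the lid of canister_3; moves with the lid. Knob 20 mm across and 18 mm high, standing on the middle of the square 98 mm lid; its top is 140 mm above the worktop when the lid is home, and higher by the lid's joint value. Site z is up.
- canister_3_lid (a joint): height of the lid of canister_3 above its seat, m: 0 fully home, 0.018 to 0.026 when left standing up, with a white band of its silicone plug showing under the wood. The seal holds it where it is left; about 5 N down on the knob slides it to a hard stop at 0. In every start this lid is home.
- salt_shaker: glass salt shaker with grey cap, 44 mm across, 90 mm high; origin at the centre of its underside. Bystander.
- pepper_mill: dark wooden pepper mill, 58 mm across, 160 mm high; origin at the centre of its underside. Bystander.
- sugar_jar: sugar jar: glass with a yellow lid, 88 mm across, 190 mm high; origin at the centre of its underside. Bystander.

How it is judged:
By the outcome, as a careful person would: the job done as asked, in the order asked, and still so for the second after the job is handed in, with the robot touching nothing.
It also fails if it takes over 34 s, if anything falls off the work surface, if the arm or the gripper's body presses on something with over 40 N, if the wrist force passes 120 N, or if a joint passes its speed limit or range.

## Working session

There is one attempt and no reset: what is moved stays moved. The work goes in short steps, Python scripts to look and compute and a tool call to move; the robot and the scene stay as the last step left them, time stands still between calls to the robot, and variables do not carry over. Pictures are saved under pics/ and viewed, at most 10 in all, crops included, and the job is handed in when it is done.

Besides the shell and the picture viewer there is one more tool, called after ">>>" as name([rows], argument=value, ...), one row to a line, values as JSON. jog_arm: Moves the arm, as the interface text tells. Its arguments: {"type":"object","properties":{"delta_pos":{"type":"array"},"turn":{"type":"array"},"grip":{"type":"array"}},"required":["delta_pos","turn","grip"]}

```bash
mkdir -p pics; ls
python3 - <<'E'
from rig import *
import cv2
for n in("side","top"):
    c=capture(n); cv2.imwrite(f"pics/{n}0.png",c["color"]); print(n,c["fovy"],c["cx"],c["cy"],c["camera_from_world"],[k for k in c])
s=read_state(); print(s["time_s"],s["position"],s["tcp_rot"],s["opening"],s["force"])
E
```

```text
pics
side 54.66219975358606 323.3123081915616 241.51189352238907 [[ 0.50976903  0.8603098   0.0016095  -0.25467721]
 [-0.50504398  0.29774379  0.81011062  0.1391176 ]
 [ 0.69646688 -0.41378217  0.58627484 -1.42819966]
 [ 0.          0.          0.          1.        ]] ['color', 'fovy', 'cx', 'cy', 'camera_from_world']
top 50.364476477812595 317.7226518729556 236.77726851543162 [[ 0.25093304 -0.96799442  0.00440661 -0.09504589]
 [ 0.93606194  0.24380994  0.2536627  -0.50519081]
 [-0.24661845 -0.0595275   0.9672827  -0.9763686 ]
 [ 0.          0.          0.          1.        ]] ['color', 'fovy', 'cx', 'cy', 'camera_from_world']
0.1 [0.1371979  0.60908863 0.22167188] [[-9.75500493e-01  2.19995944e-01 -7.56561321e-04]
 [ 2.19996977e-01  9.75498904e-01 -1.79385013e-03]
 [ 3.43384988e-04 -1.91634289e-03 -9.99998105e-01]] 1.0005585448794077 [-0.50371472 -0.84448598  0.26566008]
```

View pics/side0.png

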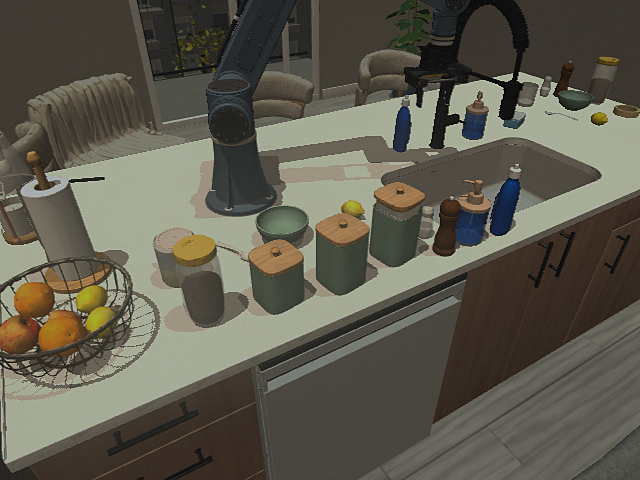

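View pics/top0.png

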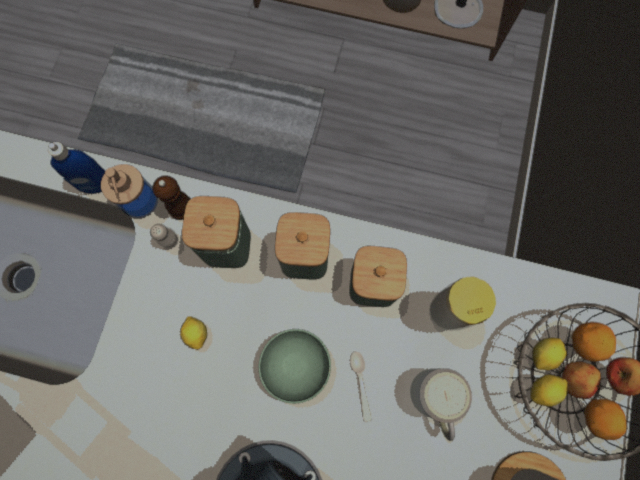

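The side view shows the canister at about (398,225) with a pale band under its lid, and its knob near (400,189). In the top view it is the left one, with its knob near (209,221). I'll zoom in to confirm this and refine the pixel positions.

Run:
```python
import cv2,numpy as np
s=cv2.imread("pics/side0.png");t=cv2.imread("pics/top0.png")
a=cv2.resize(s[165:285,310:470],None,fx=5,fy=5,interpolation=cv2.INTER_CUBIC)[:, :400*2]
cv2.imwrite("pics/zs.png",cv2.convertScaleAbs(a,alpha=1.3))
b=cv2.resize(t[170:290,150:310],None,fx=5,fy=5,interpolation=cv2.INTER_CUBIC)
cv2.imwrite("pics/zt.png",cv2.convertScaleAbs(b,alpha=1.3))
```

```text
(no output)
```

View pics/zs.png

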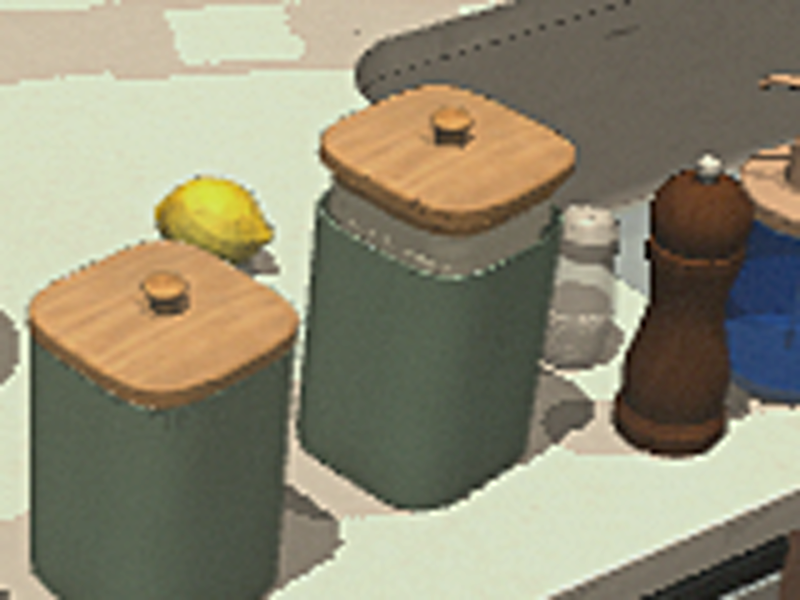

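View pics/zt.png

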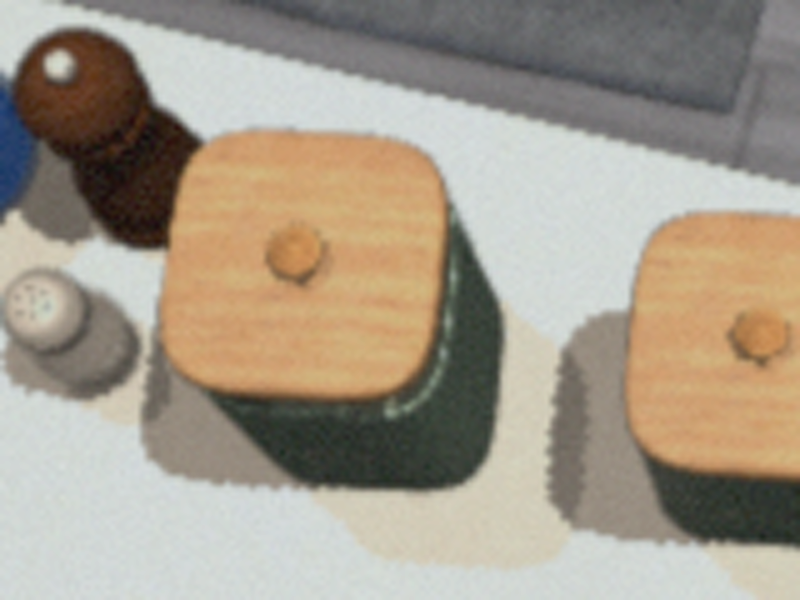

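The zoom confirms it: the white band shows under the right canister in the side view, with its knob top at zoom (453,119). In the top view the knob top is at zoom (296,250). The neighbouring canister's knobs are at (164,286) and (762,332), and I'll use that one (z=0.170) as a check.

```bash
cat > h.py <<'E'
from rig import *
import numpy as np
from scipy.optimize import least_squares
def proj(c,p):
    q=c["camera_from_world"]@np.r_[p,1]; f=240/np.tan(np.radians(c["fovy"]/2))
    return np.array([c["cx"]+f*q[0]/-q[2], c["cy"]-f*q[1]/-q[2]])
def tri(obs,x0=(.4,.4,.18)):
    r=least_squares(lambda p:np.concatenate([proj(c,p)-u for c,u in obs]),x0); return r.x,r.fun
E
python3 - <<'E'
from h import *
s=capture("side");t=capture("top")
for n,a,b in[("tgt",(310+453/5-.4,165+119/5-.4),(150+296/5-.4,170+250/5-.4)),("c2",(310+164/5-.4,165+286/5-.4),(150+762/5-.4,170+332/5-.4)),("short",(276,250),(380,270)),("sugar",(194,245),(472,299)),("mill",(310+709/5,165+165/5),(150+59/5,170+64/5))]:
    print(n,*[x.round(4) for x in tri([(s,a),(t,b)])])
st=read_state();p=st["position"]; print(p,proj(s,p),proj(t,p))
E
```

```text
tgt [0.4641 0.2276 0.1869] [-1.0069  0.3081 -0.5561 -0.5952]
c2 [0.4827 0.0579 0.1613] [-0.2244  0.0452 -0.1431 -0.1286]
short [ 0.4636 -0.0974  0.1307] [-0.5809  0.0545 -0.4121 -0.3053]
sugar [ 0.4408 -0.2589  0.1899] [-0.5522 -0.0157 -0.4214 -0.2452]
mill [0.5193 0.3461 0.1535] [-0.7422  0.2856 -0.4025 -0.4887]
[0.13727902 0.60929991 0.22192363] [431.80673642 103.92266562] [-80.78031614 342.22468089]
```

Run:
```python
from h import *
import cv2
s=capture("side");t=capture("top");w=capture("wrist")
cv2.imwrite("pics/w0.png",w["color"])
R=w["camera_from_world"];print("wrist cam",-R[:3,:3].T@R[:3,3],R[:3,:3].round(2),w["fovy"])
def fl(c,u,z):
    return least_squares(lambda p:proj(c,[p[0],p[1],z])-u,(.4,.4)).x
for n,u in[("faucet base",(437,148)),("blue bottle",(402,150)),("sprayhead bottom",(508,118)),("soap",(473,137))]: print(n,fl(s,u,0),fl(s,u,.2))
# known heights: fit x,y and k1 per camera
P=[((310+164/5-.4,165+286/5-.4),(150+762/5-.4,170+332/5-.4),.170),((276,250),(380,270),.140),((310+709/5,165+165/5),(150+59/5,170+64/5),.160)]
T=((310+453/5-.4,165+119/5-.4),(150+296/5-.4,170+250/5-.4))
def d(c,p,k):
    q=c["camera_from_world"]@np.r_[p,1];f=240/np.tan(np.radians(c["fovy"]/2));x=np.array([q[0],-q[1]])/-q[2]
    return np.array([c["cx"],c["cy"]])+f*x*(1+k*(x@x))
def res(v):
    o=[]
    for i,(a,b,z) in enumerate(P):
        p=[v[2+2*i],v[3+2*i],z]; o+=[d(s,p,v[0])-a,d(t,p,v[1])-b]
    p=v[-3:]; o+=[d(s,p,v[0])-T[0],d(t,p,v[1])-T[1],[v[0]*10,v[1]*10]]
    return np.concatenate(o)
r=least_squares(res,[0,0,.48,.06,.46,-.1,.52,.34,.46,.23,.19]);print(r.x.round(4),r.fun.round(1))
```

```text
wrist cam [0.05605663 0.62752438 0.38411975] [[ 0.22  0.98 -0.  ]
 [-0.93  0.21 -0.31]
 [-0.3   0.07  0.95]] 60.81426179484722
faucet base [0.03993063 0.76042035] [0.35849822 0.4366519 ]
blue bottle [-0.01192767  0.63803615] [0.32094513 0.34802761]
sprayhead bottom [-0.0353623   1.22245517] [0.30397499 0.77123354]
soap [0.03416342 0.94914716] [0.35432191 0.57331806]
[ 0.0249 -0.0455  0.4832  0.0564  0.4646 -0.098   0.5191  0.3442  0.464
  0.2279  0.1867] [-0.6 -3.   0.6 -1.4 -0.9 -3.1  0.6 -1.7 -0.7 -2.   0.3 -1.1 -0.9  0.3
 -0.5 -0.5  0.2 -0.5]
```

View pics/w0.png

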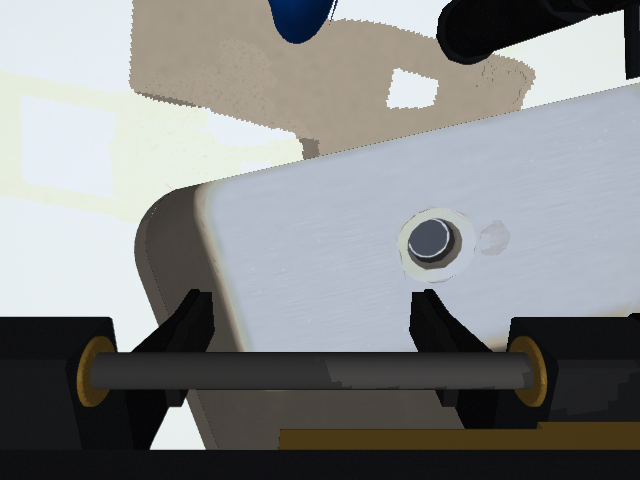

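The wrist view shows only the sink, with the faucet and bottle at the top edge, away from my path. I'm moving above the target at a safe height and closing the fingers on the way.

>>> jog_arm([
  [1,-1,5],
  [4,-4,9],
  [8,-8,10],
  [12,-12.5,10],
  [16,-17,10],
  [20,-22,10],
  [24,-27,10],
  [28,-32,10],
  [31,-36,10],
  [32.7,-38.1,10],
  [32.7,-38.1,10],
  [32.7,-38.1,10],
], turn=[0,0,0,0,0,0,0,0,0,0,0,0], grip=[1,1,1,1,1,1,1,1,1,1,1,1])

```text
time_s: 1.85
position: [0.4638, 0.229, 0.3225]
tcp_rot: [[-0.976, 0.22, -0.001], [0.22, 0.976, 0.0], [0.001, 0.0, -1.0]]
force: [-0.8, 0.6, 0.7]
opening: 0.004
grasp_force: 0.0
```

Run:
```python
from h import *
import cv2
w=capture("wrist");s=capture("side");t=capture("top")
for n,c in(("w1",w),("s1",s),("t1",t)): cv2.imwrite(f"pics/{n}.png",c["color"])
st=read_state();p=st["position"];print(st["time_s"],p,st["opening"],st["force"],st["tcp_rot"][:,2])
for c in(w,s,t):print(proj(c,p))
for z in(.187,.195):print(z,proj(w,[.464,.228,z]))
# composite: wrist + side crop of fingers + top crop
u=proj(s,p).astype(int);v=proj(t,p).astype(int)
f=lambda im,q:cv2.resize(im[max(q[1]-60,0):q[1]+90,max(q[0]-75,0):q[0]+75],(300,300))
a=np.hstack([cv2.resize(w["color"],(500,375)),np.zeros((375,300,3),np.uint8)]);a[:300,500:]=f(s["color"],u)
cv2.imwrite("pics/comp1.png",a)
```

```text
2.0 [0.46358726 0.22962907 0.32259288] 0.005875291816160484 [ 0.49815685 -0.25222694  0.42902472] [-2.78538880e-04  2.08837480e-04 -9.99999939e-01]
[313.51758097 308.74136638]
[405.84224889 133.73589651]
[189.1519798  193.89053248]
0.187 [310.59033193 226.75047027]
0.195 [310.57324309 229.69105461]
```

View pics/w1.png

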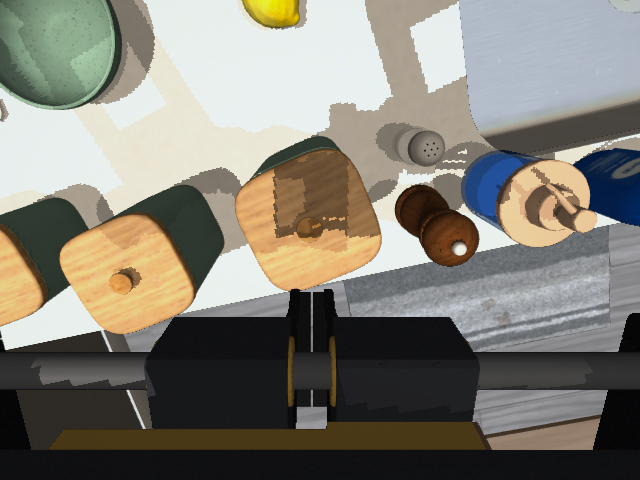

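View pics/comp1.png

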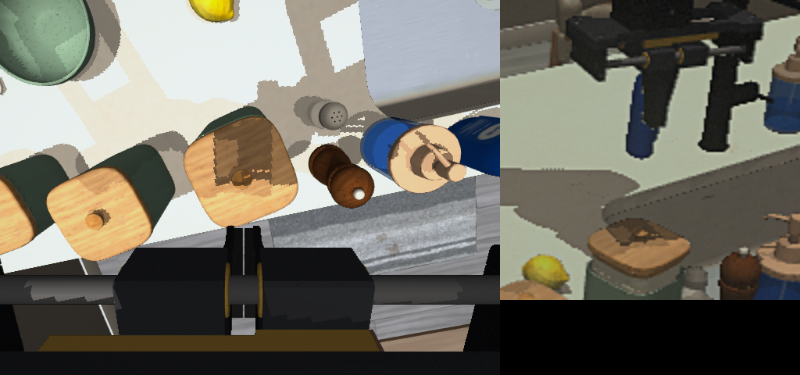

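In the wrist view the target's knob is at (309,228), within 2 px of the prediction for (0.464, 0.228, 0.195). The white band and mill also match, and c2's height bias implies a lid height of about 25 mm. I'm descending to about 3 cm above the knob (z≈0.225) and checking there.

>>> jog_arm([
  [0,-0.15,-3],
  [0,-0.15,-6],
  [0,-0.15,-8.5],
  [0,-0.15,-9.7],
  [0,-0.15,-9.7],
  [0,-0.15,-9.7],
  [0,-0.15,-9.7],
], turn=[0,0,0,0,0,0,0], grip=[1,1,1,1,1,1,1])

```text
time_s: 2.88
position: [0.4651, 0.2274, 0.2266]
tcp_rot: [[-0.976, 0.22, 0.002], [0.22, 0.976, 0.001], [-0.002, 0.001, -1.0]]
force: [-0.1, 0.2, -0.1]
opening: 0.005
grasp_force: 0.0
```

Run:
```python
from h import *
import cv2
w=capture("wrist");s=capture("side");t=capture("top")
st=read_state();p=st["position"];print(st["time_s"],p,st["force"])
for c in(w,s,t):print(proj(c,p))
print(proj(w,[.464,.2275,.195]),proj(s,[.464,.2275,.195]))
u=proj(s,p).astype(int);a=np.zeros((400,800,3),np.uint8)
a[:,:400]=cv2.resize(s["color"][u[1]-40:u[1]+60,u[0]-50:u[0]+50],(400,400),interpolation=cv2.INTER_CUBIC)
k=proj(w,p).astype(int)
a[:,400:]=cv2.resize(w["color"][k[1]-130:k[1]+70,k[0]-100:k[0]+100],(400,400))
print("origins",u-[50,40],k-[100,130]);cv2.imwrite("pics/c2.png",a)
```

```text
3.025 [0.46479591 0.22722134 0.22616026] [-0.26031373 -0.95791757 -0.48344344]
[311.77322155 308.34299579]
[400.90555986 173.87877399]
[203.98693823 212.19697684]
[311.84302566 278.66279126] [399.45850272 185.6572902 ]
origins [350 133] [211 178]
```

View pics/c2.png

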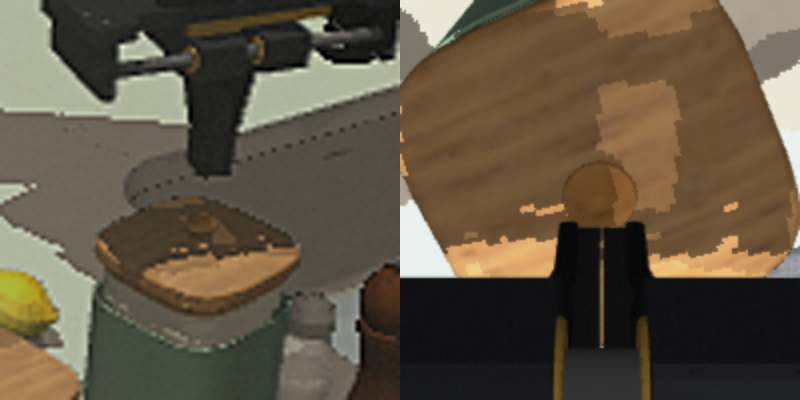

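The fingertips are about 3 cm above the knob (wrist image centre ≈(311,276), side tip ≈(403,176), knob ≈(400,187)), clear and centred. I'm holding for over 2 s.

>>> jog_arm([
  [0,0,0],
  [0,0,0],
  [0,0,0],
  [0,0,0],
  [0,0,0],
  [0,0,0],
  [0,0,0],
  [0,0,0],
  [0,0,0],
  [0,0,0],
], turn=[0,0,0,0,0,0,0,0,0,0], grip=[1,1,1,1,1,1,1,1,1,1])

```text
time_s: 4.28
position: [0.4645, 0.2272, 0.2256]
tcp_rot: [[-0.976, 0.22, 0.0], [0.22, 0.976, -0.0], [-0.0, 0.0, -1.0]]
force: [-0.1, 0.3, -0.2]
opening: 0.008
grasp_force: 0.0
```

>>> jog_arm([
  [0,0,0],
  [0,0,0],
  [0,0,0],
  [0,0,0],
  [0,0,0],
  [0,0,0],
  [0,0,0],
  [0,0,0],
  [0,0,0],
  [0,0,0],
], turn=[0,0,0,0,0,0,0,0,0,0], grip=[1,1,1,1,1,1,1,1,1,1])

```text
time_s: 5.52
position: [0.4645, 0.2272, 0.2255]
tcp_rot: [[-0.976, 0.22, -0.0], [0.22, 0.976, -0.0], [0.0, -0.0, -1.0]]
force: [-0.2, 0.5, 0.5]
opening: 0.001
grasp_force: 0.0
```

>>> jog_arm([
  [0,0,-1],
  [0,0,-2],
  [0,0,-2.7],
  [0,0,-3],
  [0,0,-3.3],
  [0,0,-3.6],
  [0,0,-3.9],
  [0,0,-4.2],
  [0,0,-4.5],
  [0,0,-4.5],
], turn=[0,0,0,0,0,0,0,0,0,0], grip=[1,1,1,1,1,1,1,1,1,1])

```text
time_s: 6.78
position: [0.4641, 0.2271, 0.1808]
tcp_rot: [[-0.976, 0.22, -0.0], [0.22, 0.976, -0.0], [0.0, -0.0, -1.0]]
force: [-1.9, -1.7, 3.9]
opening: 0.003
grasp_force: 1.6
```

Contact, with the lid sliding at about 4 N. I'm continuing slowly to the stop.

>>> jog_arm([
  [0,0,-0.3],
  [0,0,-0.6],
  [0,0,-0.8],
  [0,0,-0.95],
  [0,0,-1.05],
  [0,0,-1.1],
  [0,0,-1.1],
], turn=[0,0,0,0,0,0,0], grip=[1,1,1,1,1,1,1])

```text
time_s: 7.65
position: [0.4644, 0.2271, 0.1695]
tcp_rot: [[-0.976, 0.22, -0.0], [0.22, 0.976, -0.0], [0.0, -0.0, -1.0]]
force: [-1.2, -1.0, 3.7]
opening: 0.007
grasp_force: 1.9
```

>>> jog_arm([
  [0,0,-0.05],
  [0,0,-0.1],
  [0,0,-0.15],
  [0,0,-0.15],
], turn=[0,0,0,0], grip=[1,1,1,1])

```text
time_s: 8.15
position: [0.4648, 0.2272, 0.169]
tcp_rot: [[-0.976, 0.22, 0.001], [0.22, 0.976, 0.0], [-0.001, 0.0, -1.0]]
force: [-3.6, -1.8, 11.3]
opening: 0.01
grasp_force: 4.8
```

>>> jog_arm([
  [0,0,-0.1],
  [0,0,-0.15],
  [0,0,-0.15],
], turn=[0,0,0], grip=[1,1,1])

```text
time_s: 8.52
position: [0.4653, 0.2273, 0.1688]
tcp_rot: [[-0.976, 0.22, 0.003], [0.22, 0.976, 0.0], [-0.003, 0.001, -1.0]]
force: [-4.4, -2.2, 17.9]
opening: 0.003
grasp_force: 8.2
```

It's at the hard stop: the force is rising and the height is steady at 0.169. I'm retreating straight up to 3 cm above the knob.

>>> jog_arm([
  [0,0,0.3],
  [0,0,0.7],
  [0,0,1.5],
  [0,0,2.5],
  [0,0,3.3],
  [0,0,3.3],
  [0,0,3.3],
  [0,0,3.3],
  [0,0,3.3],
  [0,0,3.3],
  [0,0,3.3],
  [0,0,3.3],
], turn=[0,0,0,0,0,0,0,0,0,0,0,0], grip=[1,1,1,1,1,1,1,1,1,1,1,1])

```text
time_s: 10.02
position: [0.4644, 0.2272, 0.1995]
tcp_rot: [[-0.976, 0.22, -0.0], [0.22, 0.976, -0.0], [0.0, -0.0, -1.0]]
force: [-0.2, 0.3, -0.1]
opening: 0.006
grasp_force: 0.0
```

>>> jog_arm([
  [0,0,0],
  [0,0,0],
  [0,0,0],
  [0,0,0],
  [0,0,0],
  [0,0,0],
  [0,0,0],
  [0,0,0],
  [0,0,0],
  [0,0,0],
  [0,0,0],
  [0,0,0],
], turn=[0,0,0,0,0,0,0,0,0,0,0,0], grip=[1,1,1,1,1,1,1,1,1,1,1,1])

```text
time_s: 11.52
position: [0.4644, 0.2272, 0.1995]
tcp_rot: [[-0.976, 0.22, -0.0], [0.22, 0.976, -0.0], [0.0, -0.0, -1.0]]
force: [-0.1, 0.5, 0.3]
opening: 0.007
grasp_force: 0.0
```

Run:
```python
from h import *
import cv2
w=capture("wrist");s=capture("side")
st=read_state();p=st["position"];print(st["time_s"],p,st["force"])
u=proj(s,p).astype(int);a=np.zeros((400,800,3),np.uint8)
a[:,:400]=cv2.resize(s["color"][u[1]-40:u[1]+60,u[0]-50:u[0]+50],(400,400),interpolation=cv2.INTER_CUBIC)
k=proj(w,p).astype(int)
a[:,400:]=cv2.resize(w["color"][k[1]-130:k[1]+70,k[0]-100:k[0]+100],(400,400))
cv2.imwrite("pics/c3.png",a)
```

```text
11.625 [0.46443903 0.22718334 0.19954325] [ 0.3417912  -0.14082082  0.78060795]
```

View pics/c3.png

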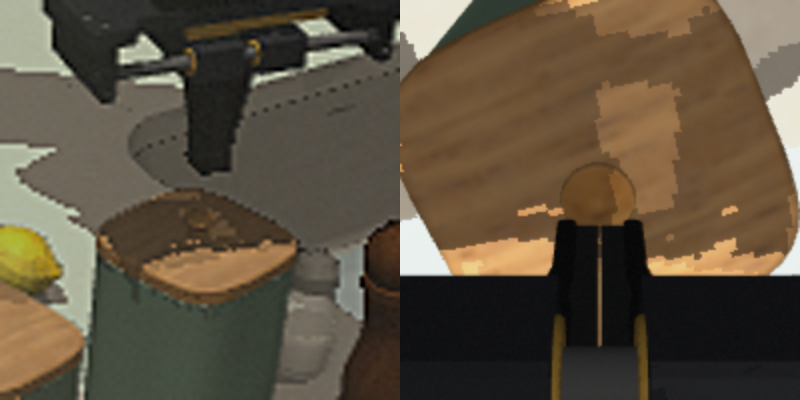

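The white band is gone and the lid sits flush. The knob is centred at the same place under the fingertips (zoom (598,195)) with the same gap. The final hold has lasted over 2 s.

```bash
python3 -c "
from rig import *
print(hand_in())"
```

```text
the job is handed in; nothing more can be done
None
```

The raised lid was on the tall canister next to the pepper mill: I pointed at it for over 2 s, pressed it fully home, and handed in still pointing from about 3 cm above its knob, touching nothing.

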